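# Prove the code of a push-button door lock

### The job

Prove the code of the push-button lock on the piece of door, using the fingertips only: press the red clear button fully home so that the steel button left pushed in pops out, then push the two code buttons fully in, first the steel one beside the red one, then the one nearest the lever in the red one's column, and press none of the other three. Then push the lever sideways, away from the buttons, right to its stop so that the latch is drawn in, and finish while still holding it there. Pick nothing up and leave the loose things on the bench where they are.

Things in the scene. Friction and masses are not known exactly. Their poses are not given: they have to be found in the camera images.
- door_sample: Piece of door, 115 x 250 mm, lying on a black mat and fixed to the bench, with a lock case 86 x 216 mm whose face is 70 mm above the bench. Origin on the bench under the wood's middle. Own +y points to the button end, -y to the lever end, -x to the edge with the latch. Six 16 mm buttons stand 8 mm proud: columns at own x = -18 and 18 mm, rows at own y = 87, 51, 15 mm; the red one at (-18, 87).
- clear_button_top (a point): Centre of the top of the red clear button (own (-18, 87) mm of door_sample), 78 mm above the bench when out. It springs back when let go; about 3 to 4 N push it home, which lifts every pushed-in steel button out again.
- clear_button (a joint): Travel of the red clear button (m): 0 out, 0.005 fully pressed.
- key_beside_red_top (a point): Centre of the top of the steel button beside the red one (own (18, 87) mm): first code button. Steel buttons need about 1.5 N and stay where they are pushed until cleared.
- key_beside_red (a joint): Its travel (m): 0 out, 0.005 fully in.
- key_low_red_top (a point): Centre of the top of the steel button nearest the lever in the red one's column (own (-18, 15) mm): second code button.
- key_low_red (a joint): Its travel (m): 0 out, 0.005 fully in.
- key_middle_far (a joint): Travel (m) of the steel button in the middle of the other column (own (18, 51) mm), no code button: starts pushed in 0.0038 to 0.005, 0 when out.
- key_middle_red (a joint): Travel (m) of the steel button in the middle of the red one's column (own (-18, 51) mm), no code button: starts out (0).
- key_low_far (a joint): Travel (m) of the steel button nearest the lever in the other column (own (18, 15) mm), no code button: starts out (0).
- lever_hinge (a point): Point on the lever's vertical spindle, at own (0, -60) mm of door_sample, at the height of the middle of the lever arm (92 mm above the bench).
- lever_end (a point): Point on the middle line of the lever arm, 100 mm from the spindle. The arm is 17 mm wide, stands 85 to 99 mm above the bench and ends 119 mm from the spindle, overhanging the wood (top at 48 mm) from 58 mm on. At rest it points along own +x of door_sample; its end swings toward own -y (clockwise seen from above).
- lever (a joint): Angle of the lever (rad): 0 at rest, 0.85 at its stop. A spring returns it; about 2 N at its end hold it against the spring. It is blocked unless exactly the two code buttons are in.
- latch (a joint): Draw of the brass latch (m), moved by the lever alone: 0 fully out, 0.012 drawn in with the lever at its stop.
- cylinder_brass: Loose brass lock cylinder, 65 x 33 x 17 mm, lying; bystander. Origin under its middle.
- cylinder_nickel: Loose nickel lock cylinder, 65 x 33 x 17 mm, lying; bystander. Origin under its middle.
- driver_blue: Loose blue screwdriver, 184 x 27 x 27 mm, lying; bystander. Origin under its middle.
- marker_pen: Loose white marker with black cap, 127 x 18 x 18 mm, lying; bystander. Origin under its middle.
- fob_blue: Loose blue key fob, 79 x 36 x 14 mm, lying; bystander. Origin under its middle.

How it is judged:
On the way, in this order (a step that is already met when the one before it is completed fails the run):
1. the red clear button is pressed home and the left-in button has come out (value of joint clear_button above 0.0038 m and value of joint key_middle_far below 0.0014 m), for 0.05 s.
2. the red button is let go and the button beside it is pushed in, the second code button still out (value of joint clear_button below 0.0015 m and value of joint key_beside_red above 0.0038 m and value of joint key_low_red below 0.002 m), for 0.1 s.
3. the button nearest the lever in the red one's column is pushed in too (value of joint each of key_beside_red, key_low_red above 0.0038 m), for 0.1 s.
4. the lever is turned and the latch drawn in (value of joint lever above 0.76 rad and value of joint latch above 0.0105 m), for 0.2 s.
At the end, for the whole second after the job is handed in: The fingers hold the lever (more than 0.5 N) turned at least 0.76 of 0.85 rad with the latch drawn in at least 10.5 of 12 mm; both code buttons are in (3.6 of 5 mm or more) and the other three steel buttons out (less than 1.5 mm) (all of step 4 and contact force between the fingers and lever above 0.5 N and value of joint each of key_beside_red, key_low_red above 0.0036 m and value of joint each of key_middle_far, key_middle_red, key_low_far below 0.0015 m); the arm keeps its last pose, push and grip.
It fails at once if the second code button was pushed before the first (value of joint key_low_red above 0.003 m and value of joint key_beside_red below 0.002 m).
It fails at once if a button that is no part of the code was pressed (value of joint any of key_middle_red, key_low_far above 0.0025 m).
It fails at once if a loose thing on the bench was moved or lifted (distance of any of cylinder_brass, cylinder_nickel, driver_blue, marker_pen, fob_blue from where it was at the start of the episode above 0.02 m).
It also fails if it takes over 45 s, if anything falls off the work surface, if the arm or the gripper's body presses on something with over 40 N, if the wrist force passes 120 N, or if a joint passes its speed limit or range.

### The arm

A 7-joint arm with a two-finger parallel gripper is mounted at the origin on a cart in front of the work surface, level with it; the furniture and walls round the work are solid. World frame = base frame: x ahead of the robot, y to its left, z up, the work surface at z = 0. Lengths are in m, angles in rad, forces in N, time in s.
With the tool pointing down it reaches from about 0.425 to 0.925 m from the base axis. Payload 6.8 kg.
Tool frame: the origin (TCP) lies on the centre line of the jaws, within the pads' length; the fingertips stand bot.tip_reach ahead of it and the grasp point (between the pads) lies 3 mm ahead of it (bot.tip_reach is the distance from the TCP to the fingertips, in m); z points along the fingers, y is the line along which they close (so a half turn about z gives the same grasp; the last joint's range is limited). The gripper opens to 85 mm and grips with 20 to 120 N. Pads are 22 mm wide; open, the fingers measure 114 mm over their backs; the gripper's body (76 mm by 85 mm) begins 54 mm behind the grasp point. The pads swing forward as they close: fully open they stand 13 mm farther back than shut.
Start: joints at [1, 0.477, 0.022, 1.555, -0.011, 1.109, -0.083], TCP at [0.301, -0.604, 0.224] pointing down, gripper open.
Joint ranges: [-2.96, 2.96], [-0.34, 2.1], [-1.41, 1.46], [0.24, 2.44], [-1.37, 4.51], [0.17, 1.92], [-2.96, 2.96]. Speed limits (rad/s): [2.39, 2.39, 3.14, 3.14, 3.14, 3.14, 3.14].

### API

Orientations are given as a unit quaternion [w, x, y, z].
In Python, from station import bot gives the robot as it stands.
- The arm moves only by the tool jog_arm, never from a script. Its argument "deltas" is a list of rows, each a list of 7 numbers: the shift along the world's x, y, z in m, then the turn, a rotation vector about the world's x, y, z in rad, then the opening, from 0 (shut) to 1 (fully open). In form: [[x, y, z, rx, ry, rz, grip], ...]. A call has 1 to 10 rows; each row shifts and turns the commanded pose from where the row before left it; what a row does not reach is not made up. A row lasts 1/10 s, in which the tool goes at most 50 mm and 8.59 degrees, less where a joint would pass 70% of its speed; a pose out of reach is approached as far as the arm can. A call with a gripper value outside its range is refused whole. The fingers move at their own pace and stop on an object; "newtons" is the grip in N (left out, the last holds). Time passes only in rows, so rows that do not move let the fingers close. It gives the time, the measured TCP pose, the force, the opening and the grip force at its end, in the units of the state.
- bot.get_obs(): the state, without advancing time (a new reading comes with each control period).
- bot.read_camera(name): name is "scene" or "top"; returns a dict with "img" (420x560x3 uint8, red, green, blue), "K" (3x3 intrinsics, pixels), "eye" and "attitude" of the camera in the world. Camera axes: x right, y down, z forward; pixel columns grow to the right and rows downward; lengths in m; the calibration is good to about 2 mm. A picture is of the moment at which its call begins. There is no depth.
- bot.hand_in(): hands the job in; it is judged then, once.
The state is a dict: "t": time; "q": joint angles; "joint_vel": joint speeds; "joint_torque": joint torques, N m; "eef_pos": TCP position; "tool_rot": TCP orientation; "contact_force": force on the tool from outside, world axes, zero at the start; "torque": the same for the moment, N m; "gripper_width": opening from 0.0 (shut) to 1.0 (fully open); "grasp_force": force on a finger pad.
Only numpy, scipy, OpenCV 4.12 (cv2) and the standard library are available. Lean on these libraries where they do the work, as an engineer would, in place of code of your own. Each camera call takes 0.05 s, during which the arm holds its last target. There are 200 camera calls.

## Working session

There is one attempt and no reset: what is moved stays moved. The work goes in short steps, Python scripts to look and compute and a tool call to move; the robot and the scene stay as the last step left them, time stands still between calls to the robot, and variables do not carry over. Pictures are saved under pics/ and viewed, at most 10 in all, crops included, and the job is handed in when it is done.

Besides the shell and the picture viewer there is one more tool, called after "Call:" as name(argument=value, ...), one argument or row to a line, values as JSON. jog_arm: Moves the arm, as the interface text tells. Its arguments: {"type":"object","properties":{"deltas":{"type":"array"},"newtons":{"type":"number"}},"required":["deltas"]}

```bash
mkdir -p pics
python3 - <<'E'
from station import bot
import cv2
o=bot.get_obs();print(o,bot.tip_reach)
for n in("top","scene"):
    c=bot.read_camera(n);cv2.imwrite(f"pics/{n}0.png",c["img"][:,:,::-1]);print(n,c["K"],c["eye"],c["attitude"])
E
```

```text
{'t': 0.0, 'q': array([ 0.99991879,  0.47781743,  0.02230852,  1.5564579 , -0.01149066,
        1.10931288, -0.08308746]), 'joint_vel': array([ 3.05055209e-05,  7.79350425e-04, -6.03122880e-04,  7.66187707e-04,
        7.97808859e-04, -1.44701360e-03, -7.93184384e-04]), 'joint_torque': array([-6.42322320e-04, -5.96440315e+01,  1.60756968e+00, -2.81198663e+01,
        1.24169749e-02,  9.28861904e-03,  2.40048348e-05]), 'eef_pos': array([ 0.30106864, -0.60344956,  0.22291079]), 'tool_rot': array([-8.91321688e-04,  9.73340857e-01,  2.29361512e-01, -2.78749529e-04]), 'contact_force': array([ 0.65756625, -0.49968923,  0.53934811]), 'torque': array([-0.04157283, -0.02756471, -0.08121922]), 'grasp_force': 0.0, 'gripper_width': 0.999949415763806} 0.022
top [[399.38493646   0.         283.86349435]
 [  0.         399.38493646 211.9687957 ]
 [  0.           0.           1.        ]] [0.44479887 0.0209535  1.13327527] [ 0.02884521 -0.70203285  0.71110564 -0.02542845]
scene [[484.80770123   0.         274.09388287]
 [  0.         484.80770123 211.84350074]
 [  0.           0.           1.        ]] [-0.41289647  0.42881509  0.62799009] [ 0.28186818 -0.45996592  0.72249394 -0.43241668]
```

View pics/top0.png

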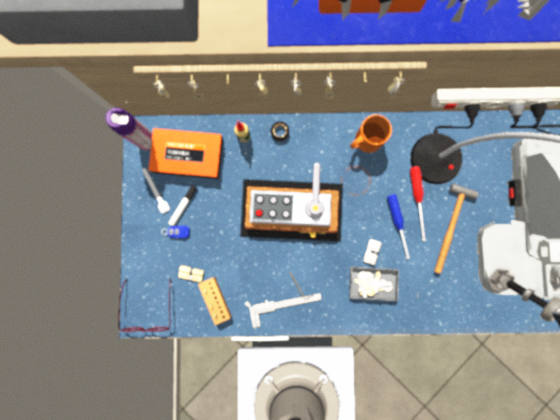

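View pics/scene0.png

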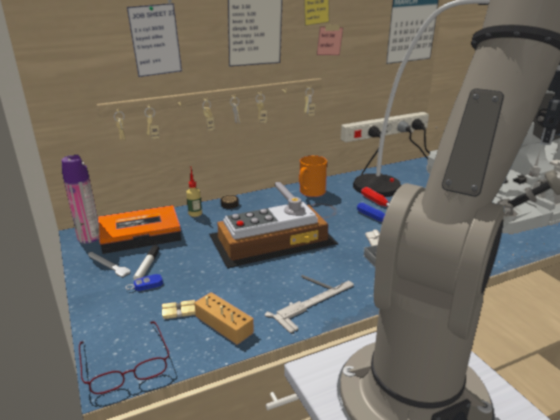

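The top view shows the lock near (290,210): the red button is at (259,213), and the buttons run left to right in two rows. The spindle is at about (316,208) and the lever points up to (317,168). Next I'll measure these more accurately.

```bash
cat > h.py <<'E'
import numpy as np,cv2
from scipy.spatial.transform import Rotation as R
def ray(c,u,v,z):
    q=c["attitude"];r=R.from_quat([q[1],q[2],q[3],q[0]]).as_matrix()
    d=r@np.linalg.inv(c["K"])@[u,v,1];e=np.array(c["eye"]);return e+d*(z-e[2])/d[2]
def proj(c,p):
    q=c["attitude"];r=R.from_quat([q[1],q[2],q[3],q[0]]).as_matrix()
    x=c["K"]@(r.T@(np.array(p)-c["eye"]));return x[:2]/x[2]
E
python3 - <<'E'
from station import bot
from h import *
c=bot.read_camera("top");im=c["img"][:,:,::-1].copy()
s=6;x0,y0=240,155;cr=cv2.resize(im[y0:y0+90,x0:x0+110],None,fx=s,fy=s,interpolation=cv2.INTER_CUBIC);cv2.imwrite("pics/topcrop.png",cr)
hsv=cv2.cvtColor(cr,cv2.COLOR_BGR2HSV)
m=((hsv[...,2]<135)&(hsv[...,1]<100)).astype(np.uint8)
red=((hsv[...,1]>150)&((hsv[...,0]<6)|(hsv[...,0]>172))&(hsv[...,2]>90)).astype(np.uint8)
for n,mm in(("dark",m),("red",red)):
    k,l,st,ce=cv2.connectedComponentsWithStats(mm)
    for i in range(1,k):
        if st[i,4]>250 and st[i,4]<6000:
            u,v=(ce[i]+.5)/s-.5+[x0,y0];print(n,st[i],ce[i].round(),round(u,2),round(v,2),ray(c,u,v,.078).round(4))
c2=bot.read_camera("scene");im=c2["img"][:,:,::-1];cv2.imwrite("pics/scrop.png",cv2.resize(im[170:260,205:335],None,fx=6,fy=6,interpolation=cv2.INTER_CUBIC))
E
```

```text
dark [ 26   0  45  41 646] [46. 19.] 247.17 157.72 [0.6731 0.122  0.078 ]
dark [  91  243   60   59 1265] [123. 279.] 260.11 201.03 [0.556  0.0883 0.078 ]
dark [ 170  245   62   58 1356] [201. 280.] 273.12 201.18 [0.5551 0.0537 0.078 ]
dark [ 248  249   62   61 1592] [282. 285.] 286.6 202.14 [0.5521 0.018  0.078 ]
dark [  87  319   60   60 1002] [121. 359.] 259.79 214.43 [0.5203 0.0894 0.078 ]
dark [ 164  322   66   65 1750] [199. 358.] 272.69 214.3 [0.5202 0.0552 0.078 ]
dark [ 244  325   62   61 1562] [277. 361.] 285.69 214.72 [0.5186 0.0208 0.078 ]
red [  95  329   39   39 1215] [114. 348.] 258.64 212.61 [0.5252 0.0924 0.078 ]
```

View pics/topcrop.png

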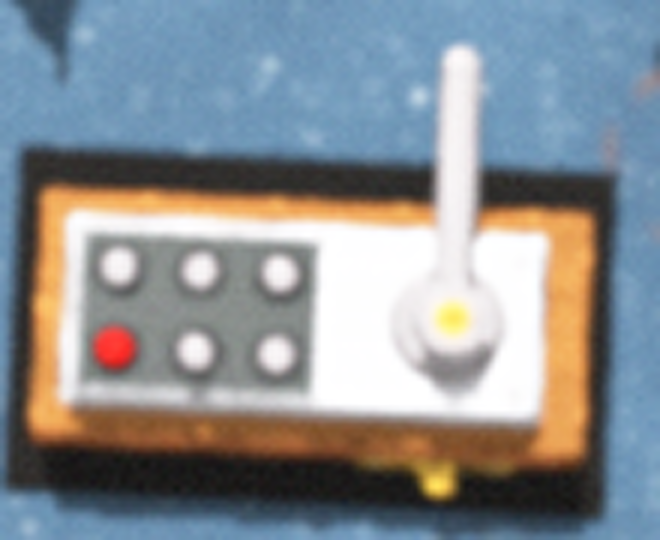

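View pics/scrop.png

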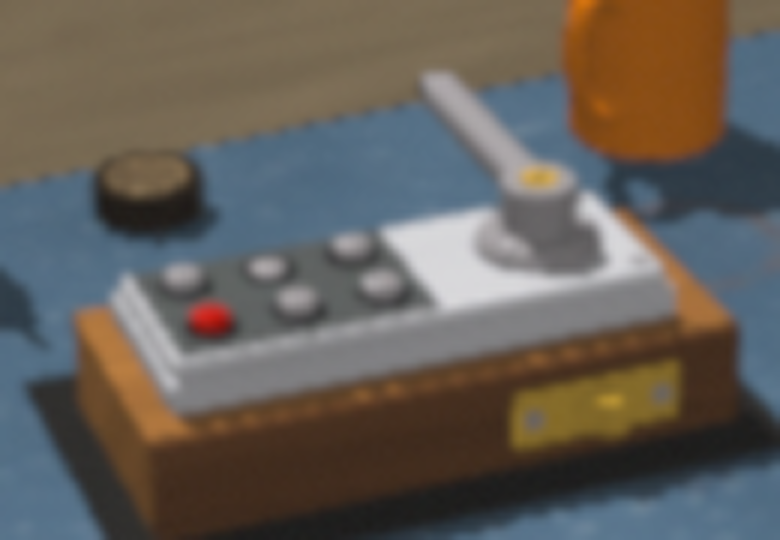

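The crops show the six buttons clearly. In the top crop the far row is at (119,268), (200,271), (280,273) and the red button's row at (114,348), (195,352), (275,354). The spindle is at (453,318) and the lever end at (460,50). I'll fit the door pose to all six.

```bash
cat > fit.py <<'E'
from station import bot
from h import *
s=6
own=np.array([[18,87],[18,51],[18,15],[-18,87],[-18,51],[-18,15]])/1e3
zz=[.078,.0735,.078,.078,.078,.078]
def fit(P):
    a=own-own.mean(0);b=P-P.mean(0)
    th=np.arctan2((a[:,0]*b[:,1]-a[:,1]*b[:,0]).sum(),(a*b).sum())
    M=np.array([[np.cos(th),-np.sin(th)],[np.sin(th),np.cos(th)]])
    return th,M,P.mean(0)-M@own.mean(0)
c=bot.read_camera("top");g=cv2.resize(c["img"][155:245,240:350],None,fx=s,fy=s,interpolation=cv2.INTER_CUBIC).astype(int)
P=[]
for (a,b),z in zip([(119,268),(200,271),(280,273),(114,348),(195,352),(275,354)],zz):
    r=28;p=g[b-r:b+r,a-r:a+r]; w=(p[...,0]>165)
    yy,xx=np.nonzero(w);u=(xx.mean()+a-r+.5)/s-.5+240;v=(yy.mean()+b-r+.5)/s-.5+155
    P.append(ray(c,u,v,z)[:2]);print(w.sum(),P[-1].round(4))
P=np.array(P);th,M,t=fit(P);print("th",th,"o",t,"res mm",((P-(own@M.T+t))*1e3).round(1))
c2=bot.read_camera("scene")
print("red from scene mask",end=" ")
h=cv2.cvtColor(c2["img"],cv2.COLOR_RGB2HSV);m=(h[...,1]>150)&((h[...,0]<6)|(h[...,0]>172))&(h[...,2]>90)
m[:205]=0;m[240:]=0;m[:,:225]=0;m[:,260:]=0
yy,xx=np.nonzero(m);print(m.sum(),ray(c2,xx.mean(),yy.mean(),.077).round(4))
for n,o in dict(red=(-18,87),k1=(18,87),k2=(-18,15),midred=(-18,51),lowfar=(18,15),hinge=(0,-60),leverend=(100,-60)).items():
    p=M@(np.array(o)/1e3)+t;print(n,p.round(4),"reach",np.hypot(*p).round(3))
print("hinge px->",ray(c,(453+.5)/s-.5+240,(318.5)/s-.5+155,.105).round(4),"levertip",ray(c,(460.5)/s-.5+240,(46.5)/s-.5+155,.099).round(4))
E
python3 fit.py
```

```text
1133 [0.5622 0.0904]
1033 [0.5601 0.0545]
1067 [0.5581 0.019 ]
1342 [0.5263 0.0928]
1048 [0.5239 0.0569]
1077 [0.522  0.0211]
th -0.06067268364368416 o [0.53899901 0.0048748 ] res mm [[-0.  -0.2]
 [ 0.  -0.2]
 [ 0.2  0.3]
 [ 0.  -0. ]
 [-0.2  0. ]
 [ 0.   0.2]]
red from scene mask 25 [0.5214 0.0935 0.077 ]
red [0.5263 0.0928] reach 0.534
k1 [0.5622 0.0906] reach 0.569
k2 [0.5219 0.0209] reach 0.522
midred [0.5241 0.0569] reach 0.527
lowfar [0.5579 0.0188] reach 0.558
hinge [ 0.5354 -0.055 ] reach 0.538
leverend [ 0.6352 -0.0611] reach 0.638
hinge px-> [ 0.5342 -0.0554  0.105 ] levertip [ 0.654  -0.0611  0.099 ]
```

Call:
jog_arm(
  deltas=[
    [0.0125, 0.0387, 0, 0, 0, -0.052, 0],
    [0.0125, 0.0387, 0, 0, 0, -0.052, 0],
    [0.0125, 0.0387, 0, 0, 0, -0.052, 0],
    [0.0125, 0.0387, 0, 0, 0, -0.052, 0],
    [0.0125, 0.0387, 0, 0, 0, -0.052, 0],
    [0.0125, 0.0387, 0, 0, 0, -0.052, 0],
    [0.0125, 0.0387, 0, 0, 0, -0.052, 0],
    [0.0125, 0.0387, 0, 0, 0, -0.052, 0],
    [0.0125, 0.0387, 0, 0, 0, -0.052, 0],
    [0.0125, 0.0387, 0, 0, 0, -0.052, 0],
  ],
  newtons=40,
)

```text
t: 1.3
eef_pos: [0.4266, -0.2155, 0.2242]
tool_rot: [0.0, 1.0, -0.03, 0.0]
contact_force: [0.3, 0.4, -0.3]
gripper_width: 0.0
grasp_force: 0.0
```

Call:
jog_arm(
  deltas=[
    [0.0125, 0.0387, 0, 0, 0, 0, 0],
    [0.0125, 0.0387, 0, 0, 0, 0, 0],
    [0.0125, 0.0387, 0, 0, 0, 0, 0],
    [0.0125, 0.0387, 0, 0, 0, 0, 0],
    [0.0125, 0.0387, 0, 0, 0, 0, 0],
    [0.0125, 0.0387, 0, 0, 0, 0, 0],
    [0.0125, 0.0387, 0, 0, 0, 0, 0],
    [0.0125, 0.0387, 0, 0, 0, 0, 0],
    [0, 0, 0, 0, 0, 0, 0],
    [0, 0, 0, 0, 0, 0, 0],
  ],
)

```text
t: 2.3
eef_pos: [0.5263, 0.0934, 0.2237]
tool_rot: [0.0, 1.0, -0.028, -0.0]
contact_force: [0.2, -0.2, -0.6]
gripper_width: 0.0
grasp_force: 0.0
```

Call:
jog_arm(
  deltas=[
    [0, 0, -0.03, 0, 0, 0, 0],
    [0, 0, -0.03, 0, 0, 0, 0],
    [0, 0, -0.03, 0, 0, 0, 0],
    [0, -0.0005, -0.02, 0, 0, 0, 0],
    [0, 0, 0, 0, 0, 0, 0],
    [0, 0, 0, 0, 0, 0, 0],
  ],
)

```text
t: 2.9
eef_pos: [0.5264, 0.0908, 0.1143]
tool_rot: [0.0, 1.0, -0.03, -0.0]
contact_force: [-0.1, -0.7, 0.9]
gripper_width: -0.002
grasp_force: 0.0
```

Run:
```python
from station import bot
from h import *
c2=bot.read_camera("scene");c=bot.read_camera("top")
a=cv2.resize(c2["img"][150:260,205:335],None,fx=4,fy=4,interpolation=cv2.INTER_CUBIC)
b=cv2.resize(c["img"][165:275,240:300],None,fx=4,fy=4,interpolation=cv2.INTER_CUBIC)
cv2.imwrite("pics/hover.png",np.hstack([a,b])[:,:,::-1])
```

```text
(no output)
```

View pics/hover.png

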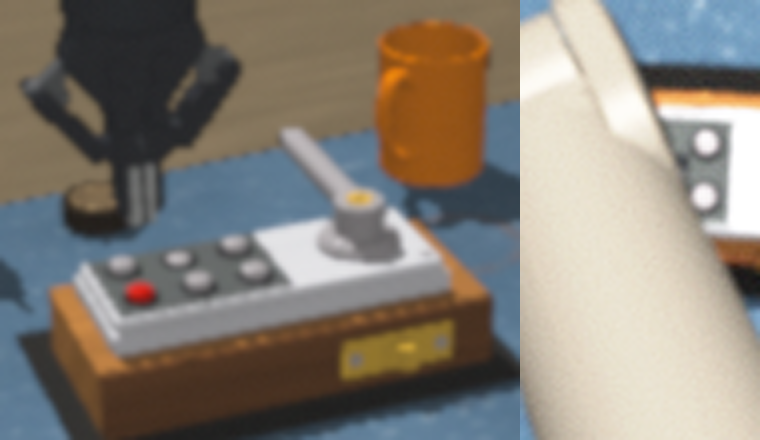

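The hover picture shows the shut fingertips at crop (142,225), directly above the red button at (141,292). I'll check this against the projection.

Run:
```python
from station import bot
from h import *
c=bot.read_camera("scene");p=bot.get_obs()["eef_pos"];print(p)
for q in(p-[0,0,.022],p-[0,0,.012],p,[.5263,.0928,.078],[.5622,.0906,.078],[.5219,.0209,.078]): print(np.round(q,4),proj(c,q),(proj(c,q)-[205,150])*4)
```

```text
[0.5274347  0.09187154 0.11541687]
[0.5274 0.0919 0.0934] [238.97111922 215.49423055] [135.88447689 261.97692221]
[0.5274 0.0919 0.1034] [238.78437393 211.70017329] [135.1374957  246.80069316]
[0.5274 0.0919 0.1154] [238.55822269 207.10551547] [134.23289077 228.4220619 ]
[0.5263 0.0928 0.078 ] [239.06002734 221.57705316] [136.24010935 286.30821265]
[0.5622 0.0906 0.078 ] [234.54313225 214.85878636] [118.17252901 259.43514545]
[0.5219 0.0209 0.078 ] [267.84720542 216.05672687] [251.38882167 264.22690748]
```

Run:
```python
from station import bot
from h import *
c2=bot.read_camera("scene")
a=cv2.resize(c2["img"][130:240,200:290],None,fx=7,fy=5.4,interpolation=cv2.INTER_CUBIC)
cv2.imwrite("pics/hover2.png",a[:,:,::-1]);print(bot.get_obs()["eef_pos"])
```

```text
[0.52732056 0.09201216 0.11531511]
```

View pics/hover2.png

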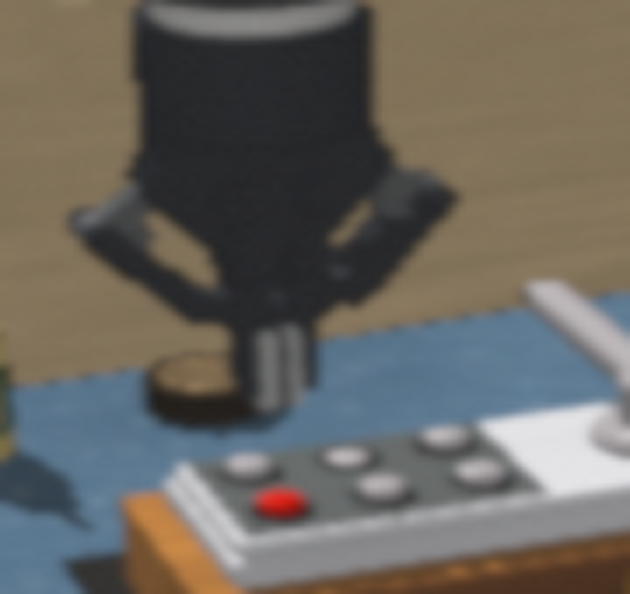

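The tip shows at full-frame pixel (239,206), but I expected row 216. That puts it about 27 mm higher or farther than computed. I'll descend in small steps and check both force and picture.

Call:
jog_arm(
  deltas=[
    [-0.001, 0.001, -0.003, 0, 0, 0, 0],
    [0, 0, -0.003, 0, 0, 0, 0],
    [0, 0, -0.003, 0, 0, 0, 0],
    [0, 0, -0.002, 0, 0, 0, 0],
    [0, 0, 0, 0, 0, 0, 0],
    [0, 0, 0, 0, 0, 0, 0],
  ],
)

```text
t: 3.7
eef_pos: [0.5253, 0.0931, 0.1028]
tool_rot: [0.0, 1.0, -0.029, -0.0]
contact_force: [0.1, 0.6, -0.8]
gripper_width: 0.002
grasp_force: 0.0
```

Run:
```python
from station import bot
from h import *
c2=bot.read_camera("scene")
a=cv2.resize(c2["img"][150:250,200:290],None,fx=6,fy=6,interpolation=cv2.INTER_CUBIC)
cv2.imwrite("pics/hover3.png",a[:,:,::-1]);o=bot.get_obs();print(o["eef_pos"],o["contact_force"],o["q"])
```

```text
[0.52540939 0.09312575 0.10288615] [-0.34801179 -0.99000133  0.65535738] [-0.05454985  0.41723839 -0.29358855  1.98425581  0.17045353  0.76337795
 -2.07596389]
```

View pics/hover3.png

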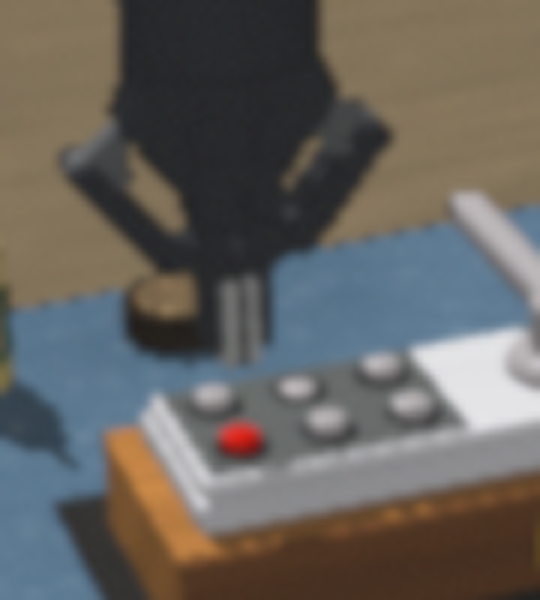

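The tip is now at crop (240,362), in the same column as the red button (240,438) and about 30 mm above it. So the offset is vertical. I'll keep going down in small steps until I feel contact.

Call:
jog_arm(
  deltas=[
    [0.001, 0, -0.002, 0, 0, 0, 0],
    [0, 0, -0.002, 0, 0, 0, 0],
    [0, 0, 0, 0, 0, 0, 0],
  ],
)

```text
t: 4.05
eef_pos: [0.5262, 0.093, 0.0986]
tool_rot: [0.0, 1.0, -0.029, -0.0]
contact_force: [0.0, -0.3, -0.6]
gripper_width: -0.002
grasp_force: 0.0
```

Call:
jog_arm(
  deltas=[
    [0, 0, -0.002, 0, 0, 0, 0],
    [0, 0, -0.002, 0, 0, 0, 0],
    [0, 0, 0, 0, 0, 0, 0],
  ],
)

```text
t: 4.35
eef_pos: [0.5261, 0.093, 0.0946]
tool_rot: [0.0, 1.0, -0.029, -0.0]
contact_force: [0.4, -0.3, -0.2]
gripper_width: -0.001
grasp_force: 0.0
```

Call:
jog_arm(
  deltas=[
    [0, 0, -0.002, 0, 0, 0, 0],
    [0, 0, -0.002, 0, 0, 0, 0],
    [0, 0, 0, 0, 0, 0, 0],
  ],
)

```text
t: 4.65
eef_pos: [0.5262, 0.093, 0.0906]
tool_rot: [0.0, 1.0, -0.029, -0.0]
contact_force: [-0.5, -0.1, -0.4]
gripper_width: -0.002
grasp_force: 0.0
```

Call:
jog_arm(
  deltas=[
    [0, 0, -0.002, 0, 0, 0, 0],
    [0, 0, -0.002, 0, 0, 0, 0],
    [0, 0, -0.002, 0, 0, 0, 0],
    [0, 0, 0, 0, 0, 0, 0],
  ],
)

```text
t: 5.05
eef_pos: [0.5262, 0.093, 0.0846]
tool_rot: [0.0, 1.0, -0.029, -0.0]
contact_force: [-0.4, -0.3, 0.0]
gripper_width: -0.001
grasp_force: 0.0
```

Run:
```python
from station import bot
from h import *
c2=bot.read_camera("scene")
a=cv2.resize(c2["img"][150:250,200:290],None,fx=6,fy=6,interpolation=cv2.INTER_CUBIC)
cv2.imwrite("pics/hover4.png",a[:,:,::-1]);o=bot.get_obs();print(o["eef_pos"],o["contact_force"])
```

```text
[0.52622743 0.09312016 0.08473208] [-0.8682534  -0.03408862  0.35123848]
```

View pics/hover4.png

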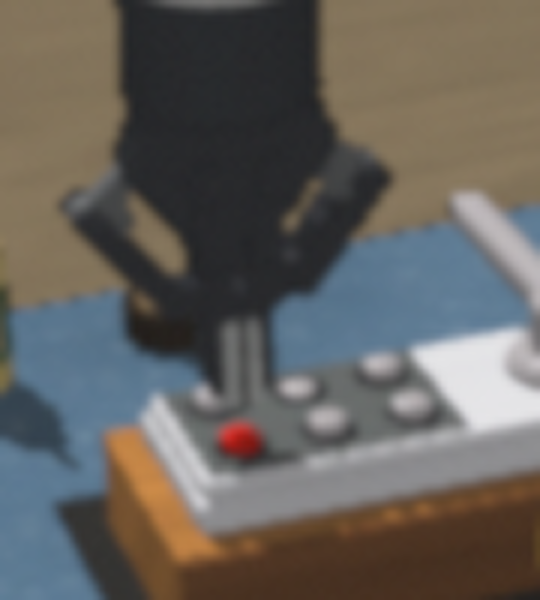

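The tip, at crop (245,405), now covers part of the button beside red and casts a shadow by the red button (240,438), still above it. I'll continue down.

Call:
jog_arm(
  deltas=[
    [0, 0, -0.002, 0, 0, 0, 0],
    [0, 0, -0.002, 0, 0, 0, 0],
    [0, 0, -0.002, 0, 0, 0, 0],
    [0, 0, 0, 0, 0, 0, 0],
  ],
)

```text
t: 5.5
eef_pos: [0.5262, 0.0931, 0.0786]
tool_rot: [0.0, 1.0, -0.029, -0.0]
contact_force: [-0.1, -0.4, 0.0]
gripper_width: 0.0
grasp_force: 0.0
```

Call:
jog_arm(
  deltas=[
    [0, 0, -0.002, 0, 0, 0, 0],
    [0, 0, -0.001, 0, 0, 0, 0],
    [0, 0, 0, 0, 0, 0, 0],
  ],
)

```text
t: 5.8
eef_pos: [0.5262, 0.0931, 0.0757]
tool_rot: [0.0, 1.0, -0.029, -0.0]
contact_force: [0.5, 0.7, -0.6]
gripper_width: -0.002
grasp_force: 0.0
```

Call:
jog_arm(
  deltas=[
    [0, 0, -0.001, 0, 0, 0, 0],
    [0, 0, -0.001, 0, 0, 0, 0],
    [0, 0, 0, 0, 0, 0, 0],
  ],
)

```text
t: 6.1
eef_pos: [0.5263, 0.093, 0.0738]
tool_rot: [0.0, 1.0, -0.029, -0.0]
contact_force: [-0.5, 0.7, 1.9]
gripper_width: -0.001
grasp_force: 0.0
```

Run:
```python
from station import bot
from h import *
c2=bot.read_camera("scene")
a=cv2.resize(c2["img"][180:250,200:290],None,fx=8,fy=8,interpolation=cv2.INTER_CUBIC)
cv2.imwrite("pics/hover5.png",a[:,:,::-1]);o=bot.get_obs();print(o["eef_pos"],o["contact_force"])
```

```text
[0.52634333 0.09310166 0.07383579] [-0.75454221 -0.04679434  0.08674064]
```

View pics/hover5.png

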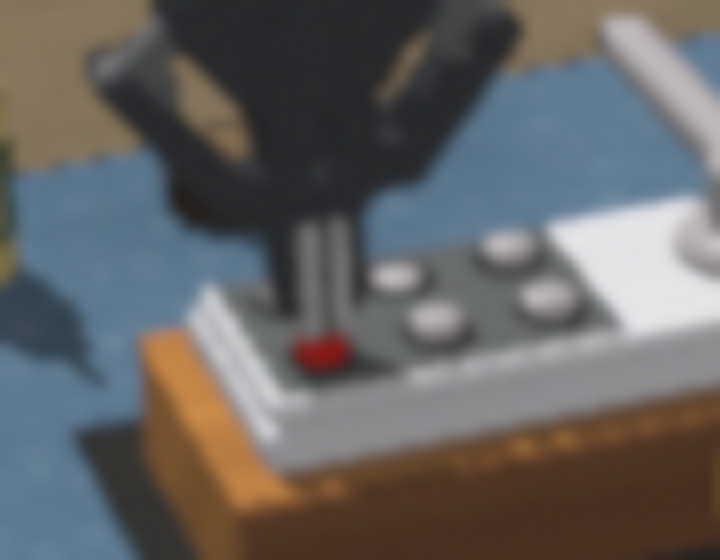

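The tip has just reached the upper half of the red button at crop (322,350) and is centred in column. So the lateral position is right, and the tips stand about level with the TCP. I'll press on.

Call:
jog_arm(
  deltas=[
    [0, 0, -0.001, 0, 0, 0, 0],
    [0, 0, -0.001, 0, 0, 0, 0],
    [0, 0, 0, 0, 0, 0, 0],
  ],
)

```text
t: 6.45
eef_pos: [0.5263, 0.0931, 0.0717]
tool_rot: [0.0, 1.0, -0.029, -0.0]
contact_force: [0.0, -0.2, 0.0]
gripper_width: -0.003
grasp_force: 0.0
```

Call:
jog_arm(
  deltas=[
    [0, 0, -0.001, 0, 0, 0, 0],
    [0, 0, -0.001, 0, 0, 0, 0],
    [0, 0, 0, 0, 0, 0, 0],
  ],
)

```text
t: 6.75
eef_pos: [0.5264, 0.0931, 0.0699]
tool_rot: [0.0, 1.0, -0.029, 0.0]
contact_force: [0.0, 0.9, 1.9]
gripper_width: 0.003
grasp_force: 0.7
```

Call:
jog_arm(
  deltas=[
    [0, 0, -0.001, 0, 0, 0, 0],
    [0, 0, -0.001, 0, 0, 0, 0],
    [0, 0, 0, 0, 0, 0, 0],
  ],
)

```text
t: 7.05
eef_pos: [0.5265, 0.0931, 0.0679]
tool_rot: [-0.0, 1.0, -0.029, 0.0]
contact_force: [-0.3, -0.4, 3.0]
gripper_width: 0.0
grasp_force: 1.4
```

Call:
jog_arm(
  deltas=[
    [0, 0, -0.001, 0, 0, 0, 0],
    [0, 0, -0.001, 0, 0, 0, 0],
    [0, 0, 0, 0, 0, 0, 0],
  ],
)

```text
t: 7.35
eef_pos: [0.5264, 0.0931, 0.0659]
tool_rot: [-0.0, 1.0, -0.029, 0.0]
contact_force: [-0.2, 0.6, 3.0]
gripper_width: -0.002
grasp_force: 1.6
```

Call:
jog_arm(
  deltas=[
    [0, 0, -0.001, 0, 0, 0, 0],
    [0, 0, -0.001, 0, 0, 0, 0],
    [0, 0, 0, 0, 0, 0, 0],
  ],
)

```text
t: 7.65
eef_pos: [0.5265, 0.0931, 0.0652]
tool_rot: [0.0, 1.0, -0.029, 0.0]
contact_force: [-5.2, -1.5, 17.9]
gripper_width: -0.002
grasp_force: 8.6
```

Call:
jog_arm(
  deltas=[
    [0, 0, 0.005, 0, 0, 0, 0],
    [0, 0, 0.012, 0, 0, 0, 0],
    [0.018, -0.001, 0, 0, 0, 0, 0],
    [0.018, -0.0015, 0, 0, 0, 0, 0],
    [0, 0, -0.008, 0, 0, 0, 0],
    [0, 0, -0.003, 0, 0, 0, 0],
    [0, 0, 0, 0, 0, 0, 0],
  ],
)

```text
t: 8.35
eef_pos: [0.5607, 0.0905, 0.069]
tool_rot: [0.0, 1.0, -0.028, -0.001]
contact_force: [0.2, -0.6, -0.2]
gripper_width: 0.0
grasp_force: 0.0
```

Call:
jog_arm(
  deltas=[
    [0, 0, -0.002, 0, 0, 0, 0],
    [0, 0, -0.002, 0, 0, 0, 0],
    [0, 0, 0, 0, 0, 0, 0],
  ],
)

```text
t: 8.65
eef_pos: [0.5619, 0.0907, 0.0658]
tool_rot: [0.0, 1.0, -0.028, -0.0]
contact_force: [-0.1, 0.9, -0.8]
gripper_width: -0.002
grasp_force: 0.0
```

Call:
jog_arm(
  deltas=[
    [0, 0, -0.001, 0, 0, 0, 0],
    [0, 0, -0.0005, 0, 0, 0, 0],
    [0, 0, 0, 0, 0, 0, 0],
  ],
)

```text
t: 8.95
eef_pos: [0.5621, 0.0907, 0.0654]
tool_rot: [0.0, 1.0, -0.029, -0.0]
contact_force: [-4.3, 0.2, 10.4]
gripper_width: 0.002
grasp_force: 5.4
```

Call:
jog_arm(
  deltas=[
    [0, 0, 0.006, 0, 0, 0, 0],
    [0, 0, 0.014, 0, 0, 0, 0],
    [-0.01, -0.0174, 0, 0, 0, 0, 0],
    [-0.01, -0.0174, 0, 0, 0, 0, 0],
    [-0.01, -0.0174, 0, 0, 0, 0, 0],
    [-0.0102, -0.0174, 0, 0, 0, 0, 0],
    [0, 0, 0, 0, 0, 0, 0],
    [0, 0, 0, 0, 0, 0, 0],
  ],
)

```text
t: 9.75
eef_pos: [0.5216, 0.0197, 0.0844]
tool_rot: [0.0, 1.0, -0.03, -0.0]
contact_force: [0.3, 0.4, -0.1]
gripper_width: 0.001
grasp_force: 0.0
```

Run:
```python
from station import bot
from h import *
c2=bot.read_camera("scene")
a=cv2.resize(c2["img"][180:250,200:290],None,fx=8,fy=8,interpolation=cv2.INTER_CUBIC)
cv2.imwrite("pics/k2.png",a[:,:,::-1]);o=bot.get_obs();print(o["eef_pos"],o["contact_force"])
```

```text
[0.52208993 0.02070975 0.08445676] [-0.38997498  0.50504485  0.3638652 ]
```

View pics/k2.png

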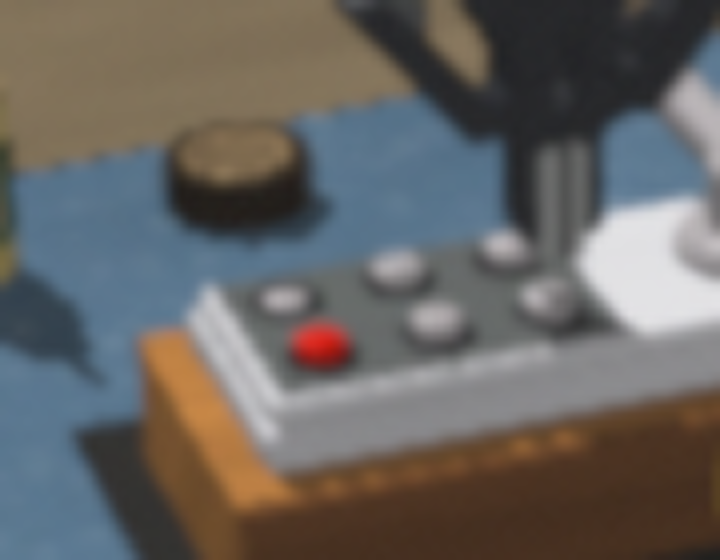

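The button beside red at (283,300) is in, the middle far one at (397,268) has popped out, red at (320,345) is out, and the fingers are over the low button at (550,300). Next I'll press the second code button.

Call:
jog_arm(
  deltas=[
    [0, 0, -0.01, 0, 0, 0, 0],
    [0, 0, -0.003, 0, 0, 0, 0],
    [0, 0, -0.003, 0, 0, 0, 0],
    [0, 0, -0.002, 0, 0, 0, 0],
    [0, 0, -0.001, 0, 0, 0, 0],
    [0, 0, 0, 0, 0, 0, 0],
  ],
)

```text
t: 10.4
eef_pos: [0.5221, 0.0215, 0.0656]
tool_rot: [-0.0, 1.0, -0.028, -0.0]
contact_force: [-1.4, 1.3, 3.6]
gripper_width: -0.001
grasp_force: 1.4
```

Call:
jog_arm(
  deltas=[
    [0, 0, -0.001, 0, 0, 0, 0],
    [0, 0, -0.0005, 0, 0, 0, 0],
    [0, 0, 0, 0, 0, 0, 0],
  ],
)

```text
t: 10.7
eef_pos: [0.5221, 0.0215, 0.0653]
tool_rot: [0.0, 1.0, -0.028, 0.0]
contact_force: [-6.4, 0.7, 17.5]
gripper_width: -0.005
grasp_force: 8.8
```

Call:
jog_arm(
  deltas=[
    [0, 0, 0.01, 0, 0, 0, 0],
    [0, 0, 0.03, 0, 0, 0, 0],
    [0.02, -0.0095, 0, 0, 0, 0, 0],
    [0.025, -0.013, 0, 0, 0, 0, 0],
    [0.03, -0.014, 0, 0, 0, 0, 0],
    [0.025, -0.012, 0, 0, 0, 0, 0],
    [0, 0, 0, 0, 0, 0, 0],
    [0, 0, -0.015, 0, 0, 0, 0],
    [0, 0, -0.022, 0, 0, 0, 0],
    [0, 0, 0, 0, 0, 0, 0],
  ],
)

```text
t: 11.7
eef_pos: [0.6184, -0.0269, 0.0633]
tool_rot: [0.0, 1.0, -0.028, -0.003]
contact_force: [-1.1, 0.3, -0.6]
gripper_width: -0.001
grasp_force: 0.0
```

Call:
jog_arm(
  deltas=[
    [0, -0.004, 0, 0, 0, 0, 0],
    [0, -0.004, 0, 0, 0, 0, 0],
    [0, -0.002, 0, 0, 0, 0, 0],
    [0, 0, 0, 0, 0, 0, 0],
  ],
)

```text
t: 12.1
eef_pos: [0.6226, -0.0381, 0.0677]
tool_rot: [0.0, 1.0, -0.029, 0.001]
contact_force: [0.7, 0.0, -0.3]
gripper_width: -0.001
grasp_force: 0.0
```

Call:
jog_arm(
  deltas=[
    [0.0011, -0.0075, 0, 0, 0, -0.085, 0],
    [0.0005, -0.0075, 0, 0, 0, -0.085, 0],
    [-0.0002, -0.0076, 0, 0, 0, -0.085, 0],
    [-0.0008, -0.0075, 0, 0, 0, -0.085, 0],
    [0, 0, 0, 0, 0, 0, 0],
  ],
)

```text
t: 12.6
eef_pos: [0.6232, -0.0684, 0.0675]
tool_rot: [0.0, 0.98, -0.198, 0.001]
contact_force: [1.0, 0.0, 1.1]
gripper_width: -0.001
grasp_force: 0.6
```

```bash
python3 -c "
from station import bot
o=bot.get_obs();print(o['eef_pos'],o['tool_rot'],o['contact_force'],o['torque'],o['q'])"
```

```text
[ 0.62321261 -0.06842719  0.06751692] [ 1.33931090e-04  9.80152841e-01 -1.98242164e-01  6.59731098e-04] [1.01941452 0.04986043 1.10107849] [ 0.14733232 -0.19376984 -0.04045468] [ 0.12446517  0.58079776 -0.15550051  1.78854902  0.12185112  0.78027999
 -2.06248543]
```

```bash
cat > chk.py <<'E'
from station import bot
from h import *
old=cv2.imread("pics/scene0.png")[:,:,::-1];new=bot.read_camera("scene")
for a in(0,.2,.34,.5,.85):
    p=np.array([.5354+.112*np.cos(-.06-a),-.055+.112*np.sin(-.06-a),.099]);u,v=(proj(new,p)+[1,1.5]).round().astype(int)
    print(a,(u,v),old[v,u],new["img"][v,u])
# brass bolt area
def br(i):
    h=cv2.cvtColor(np.ascontiguousarray(i),cv2.COLOR_RGB2HSV)[225:256,285:330];return ((h[...,0]>18)&(h[...,0]<32)&(h[...,1]>120)&(h[...,2]>120)).sum()
print(br(old),br(new["img"]));o=bot.get_obs();print(o["contact_force"],o["eef_pos"])
E
python3 chk.py
```

```text
0 (np.int64(278), np.int64(184)) [172 166 168] [98 87 71]
0.2 (np.int64(286), np.int64(183)) [110 100  82] [89 89 89]
0.34 (np.int64(292), np.int64(182)) [111 101  86] [176 170 172]
0.5 (np.int64(299), np.int64(183)) [111  85  77] [118  91  82]
0.85 (np.int64(313), np.int64(184)) [137  76  21] [146  82  24]
177 196
[1.23267567 0.86653724 0.49693289] [ 0.62335577 -0.06765461  0.06750273]
```

The lever is following: its end now shows at the 0.34 rad position. I'll continue the arc to the stop.

Call:
jog_arm(
  deltas=[
    [-0.0014, -0.0074, 0, 0, 0, -0.085, 0],
    [-0.0021, -0.0072, 0, 0, 0, -0.085, 0],
    [-0.0027, -0.0071, 0, 0, 0, -0.085, 0],
    [-0.0032, -0.0068, 0, 0, 0, -0.085, 0],
    [-0.0038, -0.0065, 0, 0, 0, -0.085, 0],
    [0, 0, 0, 0, 0, 0, 0],
    [0, 0, 0, 0, 0, 0, 0],
  ],
)

```text
t: 13.35
eef_pos: [0.6104, -0.102, 0.0673]
tool_rot: [-0.0, 0.917, -0.398, 0.001]
contact_force: [2.5, 0.2, 1.0]
gripper_width: 0.001
grasp_force: 0.9
```

Call:
jog_arm(
  deltas=[
    [-0.0022, -0.0031, 0, 0, 0, -0.04, 0],
    [-0.0022, -0.0031, 0, 0, 0, -0.04, 0],
    [0, 0, 0, 0, 0, 0, 0],
    [0, 0, 0, 0, 0, 0, 0],
  ],
)

```text
t: 13.75
eef_pos: [0.6051, -0.1088, 0.067]
tool_rot: [0.0, 0.9, -0.436, 0.0]
contact_force: [1.9, 1.5, 1.1]
gripper_width: 0.002
grasp_force: 1.0
```

```bash
python3 chk.py
```

```text
0 (np.int64(278), np.int64(184)) [172 166 168] [123 108  86]
0.2 (np.int64(286), np.int64(183)) [110 100  82] [116 105  87]
0.34 (np.int64(292), np.int64(182)) [111 101  86] [118 107  91]
0.5 (np.int64(299), np.int64(183)) [111  85  77] [84 85 84]
0.85 (np.int64(313), np.int64(184)) [137  76  21] [160 155 156]
177 198
[2.04301606 0.88902265 1.279926  ] [ 0.60519212 -0.10868623  0.06696021]
```

Near the stop. I'll push a little further until the force rises.

Call:
jog_arm(
  deltas=[
    [-0.0011, -0.0015, 0, 0, 0, 0, 0],
    [-0.0011, -0.0015, 0, 0, 0, 0, 0],
    [0, 0, 0, 0, 0, 0, 0],
    [0, 0, 0, 0, 0, 0, 0],
  ],
)

```text
t: 14.2
eef_pos: [0.6043, -0.1095, 0.0671]
tool_rot: [-0.002, 0.9, -0.435, 0.001]
contact_force: [4.8, 5.3, 0.0]
gripper_width: 0.0
grasp_force: 3.6
```

Call:
jog_arm(
  deltas=[
    [-0.0011, -0.0015, 0, 0, 0, 0, 0],
    [0, 0, 0, 0, 0, 0, 0],
    [0, 0, 0, 0, 0, 0, 0],
  ],
)

```text
t: 14.5
eef_pos: [0.6042, -0.1097, 0.0672]
tool_rot: [-0.002, 0.901, -0.435, 0.001]
contact_force: [6.0, 7.9, -2.1]
gripper_width: -0.001
grasp_force: 5.2
```

```bash
python3 -c "
from station import bot
print(bot.hand_in())"
```

```text
the job is handed in; nothing more can be done
None
```

I cleared the lock, pressed the two code buttons in order, and handed the job in at about 14.5 s with the fingers holding the lever against its stop at about 10 N; hand-in gave no verdict, and I didn't check the loose items afterwards.

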